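Put a tile to dry under the folding cover

TASK

Put the oblong tile to dry: fold the metal cover of the drying stand back as far as it goes, lay the oblong tile flat on the stand's wooden block so that its edges are flush with the block's all round, and let go. Then, leaving the tile in place, fold the cover down over it to 45 degrees, in line with the two short fixed arms that slope up beside the hinge, and leave it standing there. Do not shove the other things on the bench about.

Things in the scene. Friction and masses are not known exactly. Their poses are not given: they have to be found in the camera images.
- stand: drying stand, fixed: plywood base 200 (x) x 200 (y from -65 to +135) x 12; on it a wooden block 100 (x) x 50 (y), top 42 above the bench; hinge posts 12 thick, 76 high at x +-78, y 105; outside each a fixed steel arm 55 long slopes up from the hinge at 45 degrees, towards -y. Origin on the bench under the block's centre; x along hinge and block's long side, y from block to hinge, z up
- block_top (a point): centre of the block's top face, 42 mm above the bench; axes as the stand's
- cover_hinge (a point): middle of the cover's hinge axis, 105 mm from the block's centre along the stand's y, 65 mm above the bench; axes as the stand's (the hinge axis is x)
- cover (a joint): angle of the cover, an aluminium panel 130 wide (along the hinge) x 160 long x 5 thick, mid-plane through the hinge axis, with a 10 mm bead on its free edge: 0 = level over the block (free edge towards the stand's -y), 0.785 = 45 degrees, 1.571 = upright, 2.1 = back against its stop, leaning away from the block. Stiff: it stays where left; 3 to 5 N at the free edge moves it
- cover_edge (a point): middle of the cover's free edge, 160 mm from the hinge axis
- tile: the oblong tile: bare pale clay, 100 (its x) x 50 (y) x 12 thick, 0.09 to 0.18 kg, lying flat on the bench among the other tiles; origin at the centre of its underside, z up
- square_tile: bystander: bare square clay tile, 80 x 80 x 12; origin at the centre of its underside
- hex_tile: bystander: bare six-sided clay tile, 88 across corners, 12 thick; origin at the centre of its underside
- glaze_bucket: bystander: closed white plastic bucket, 118 across its lid, 114 high; origin at the centre of its underside
- brush: bystander: flat brush lying down, 200 long
- brush_pot: bystander: clay pot 84 across and 90 high, with brushes standing in it up to 240 high; origin at the centre of its underside
- glaze_jar: bystander: small jar with a lid, 56 across, 65 high; origin at the centre of its underside
- mug: bystander: white mug, 76 across, 90 high; origin at the centre of its underside
- scraper: bystander: spatula lying down, 200 long
Things that resemble listed ones, but are neither listed nor needed, are in the scene too. What is shaped like the tile but purple is not meant.

How it is judged:
By the outcome, as a careful person would: the job done as asked, in the order asked, and still so for the second after the job is handed in, with the robot touching nothing.
It also fails if it takes over 72 s, if anything falls off the work surface, if the arm or the gripper's body presses on something with over 40 N, if the wrist force passes 120 N, or if a joint passes its speed limit or range.

ROBOT

A 6-joint arm with a two-finger parallel gripper is mounted at the origin on the work surface. World frame = base frame: x ahead of the robot, y to its left, z up, the work surface at z = 0. Lengths are in m, angles in rad, forces in N, time in s.
With the tool pointing down it reaches from about 0.325 to 0.9 m from the base axis. Payload 3.5 kg.
Tool frame: the origin (TCP) lies on the centre line of the jaws, within the pads' length; the fingertips stand env.nose_length ahead of it and the grasp point (between the pads) lies 11 mm behind it (env.nose_length is the distance from the TCP to the fingertips, in m); z points along the fingers, y is the line along which they close (so a half turn about z gives the same grasp; the last joint's range is limited). The gripper opens to 85 mm and grips with 20 to 120 N. Pads are 22 mm wide; open, the fingers measure 114 mm over their backs; the gripper's body (76 mm by 85 mm) begins 54 mm behind the grasp point. The pads swing forward as they close: fully open they stand 13 mm farther back than shut.
Start: joints at [-0.103, 0.276, -0.026, 1.268, 0, 1.467], TCP at [0.625, -0, 0.239] pointing down, gripper open.
Joint ranges: [-3.12, 3.12], [-0.85, 1.88], [-1.08, 1.24], [-1.95, 2.15], [-1.57, 1.53], [-3.14, 3.14]. Speed limits (rad/s): [2.57, 2.57, 3.14, 3.14, 3.14, 3.14].

INTERFACE

Orientations are given as a unit quaternion [x, y, z, w].
In Python, from cell import env gives the robot as it stands.
- The arm moves only by the tool jog_arm, never from a script. Its argument "targets" is a list of rows, each a list of 3 entries, a list of its own where there are three numbers: the shift along the tool's x, y, z in cm, then the turn, a rotation vector about the tool's x, y, z in degrees, then the closure, from -1 (fully open) to 1 (shut). In form: [[[dx, dy, dz], [rx, ry, rz], grip], ...]. A call has 1 to 20 rows; each row is the pose to reach, as a shift and turn from the pose commanded when the call began, along the tool's axes at that moment; what a row does not reach only later rows make up. A row lasts 1/8 s, in which the tool goes at most 62.5 mm and 10.7 degrees, less where a joint would pass 70% of its speed; a pose out of reach is approached as far as the arm can. A call with a gripper value outside its range is refused whole. The fingers move at their own pace and stop on an object; "newtons" is the grip in N (left out, the last holds). Time passes only in rows, so rows that repeat a pose let the fingers close. It gives the time, the measured TCP pose, the force, the opening and the grip force at its end, in the units of the state.
- env.get_obs(): the state, without advancing time (a new reading comes with each control period).
- env.camera(name): name is "scene" or "side" or "wrist"; returns a dict with "pixels" (420x560x3 uint8, red, green, blue), "fx", "fy", "cx", "cy" (pixels), "eye" and "orientation" of the camera in the world. Camera axes: x right, y down, z forward; pixel columns grow to the right and rows downward; lengths in m; the calibration is good to about 2 mm. The wrist camera is an equidistant fisheye: a pixel r from the principal point sees the ray r / f radians off the axis. A picture is of the moment at which its call begins. There is no depth.
- env.finish_job(): hands the job in; it is judged then, once.
The state is a dict: "time": time; "q": joint angles; "qvel": joint speeds; "joint_torque": joint torques, N m; "tool_pos": TCP position; "eef_rot": TCP orientation; "force": force on the tool from outside, world axes, zero at the start; "ft_torque": the same for the moment, N m; "width": opening from 0.0 (shut) to 1.0 (fully open); "grip_force": force on a finger pad.
Only numpy, scipy, OpenCV 4.12 (cv2) and the standard library are available. Lean on these libraries where they do the work, as an engineer would, in place of code of your own. Each camera call takes 0.05 s, during which the arm holds its last target. There are 200 camera calls.

## Working session

There is one attempt and no reset: what is moved stays moved. The work goes in short steps, Python scripts to look and compute and a tool call to move; the robot and the scene stay as the last step left them, time stands still between calls to the robot, and variables do not carry over. Pictures are saved under pics/ and viewed, at most 10 in all, crops included, and the job is handed in when it is done.

Besides the shell and the picture viewer there is one more tool, called after ">>>" by a JSON object that holds its "name" and its "arguments", one argument or row to a line. jog_arm: Moves the arm, as the interface text tells. Its arguments: {"type":"object","properties":{"targets":{"type":"array"},"newtons":{"type":"number"}},"required":["targets"]}

```bash
ls; mkdir -p pics
python3 - <<'E'
from cell import env
import cv2
print(env.nose_length, env.get_obs())
for n in ["scene","side","wrist"]:
    c=env.camera(n); cv2.imwrite(f"pics/{n}0.png",c["pixels"][:,:,::-1])
    print(n,{k:c[k] for k in c if k!="pixels"})
E
```

```text
pics
0.008 {'time': 0.0, 'q': array([-1.03418162e-01,  2.77119405e-01, -2.79134034e-02,  1.26800354e+00,
       -2.74415646e-06,  1.46739884e+00]), 'qvel': array([-0.00094172, -0.00161198,  0.00053953, -0.00134514,  0.00121965,
        0.00189718]), 'joint_torque': array([-1.23772923e-03, -4.45513523e+01,  2.95201170e+01,  1.64704624e-02,
       -2.18722530e-04, -1.59438730e-05]), 'tool_pos': array([6.24222712e-01, 5.85834365e-05, 2.38152808e-01]), 'eef_rot': array([ 7.07113648e-01,  7.07099028e-01, -7.07052446e-04, -8.68621938e-04]), 'force': array([ 0.40133335, -0.68735626, -0.18931276]), 'ft_torque': array([-0.02827338, -0.00012838,  0.02892297]), 'grip_force': 0.0, 'width': 0.9999960910908258}
scene {'fx': 448.36517580869827, 'fy': 448.36517580869827, 'cx': 273.8351074391052, 'cy': 206.40880682281147, 'eye': array([1.18804025, 0.28016125, 0.89228818]), 'orientation': array([ 0.49915795,  0.7840667 , -0.31528644, -0.19150774])}
side {'fx': 535.4614824783541, 'fy': 535.4614824783541, 'cx': 284.75912085055097, 'cy': 209.52676029988066, 'eye': array([ 0.03430879, -1.01524224,  1.05812187]), 'orientation': array([ 0.89537773, -0.20378786,  0.09242232, -0.38500303])}
wrist {'fx': 325.19226210127806, 'fy': 325.19226210127806, 'cx': 273.46885292030623, 'cy': 209.52923210829906, 'eye': array([0.62438155, 0.07681179, 0.37234233]), 'orientation': array([ 9.88232817e-01,  8.51173857e-05, -7.47050587e-04,  1.52955336e-01])}
```

View pics/scene0.png

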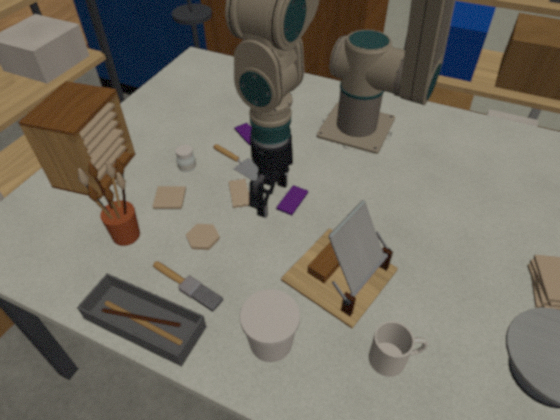

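View pics/side0.png

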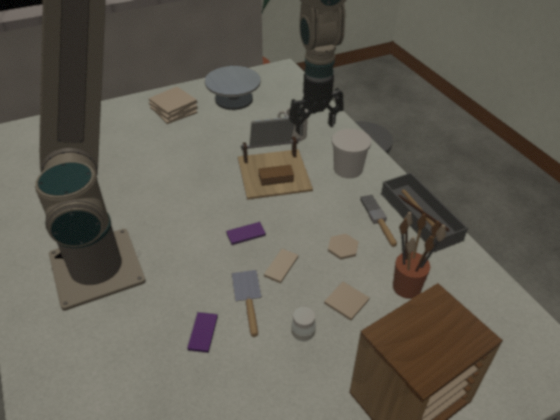

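View pics/wrist0.png

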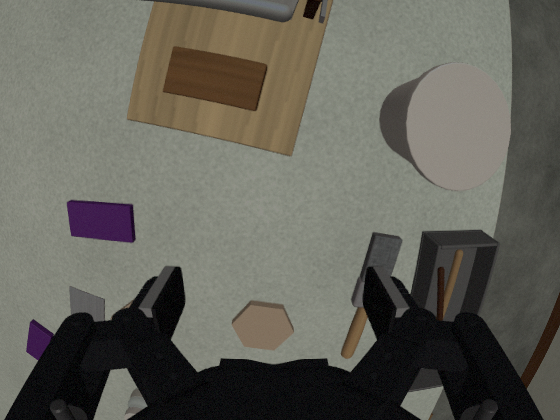

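The scene picture shows the stand at about (340,270) with its cover partly up. The oblong pale tile is at (240,193) in the scene view and (281,264) in the side view. The wrist view shows the block at (215,78) and the stand's base. Next I'll measure the stand and the tile.

```bash
cat > h.py <<'E'
import numpy as np, cv2
from scipy.spatial.transform import Rotation as R
def rays(c,px,fish=False):
    px=np.atleast_2d(px).astype(float)
    u=(px[:,0]-c["cx"])/c["fx"]; v=(px[:,1]-c["cy"])/c["fy"]
    if fish:
        r=np.hypot(u,v)+1e-12; d=np.c_[u/r*np.sin(r),v/r*np.sin(r),np.cos(r)]
    else: d=np.c_[u,v,np.ones_like(u)]
    return R.from_quat(c["orientation"]).apply(d)
def plane(c,px,z,fish=False):
    d=rays(c,px,fish); t=(z-c["eye"][2])/d[:,2]
    return c["eye"]+t[:,None]*d
def tri(c1,p1,f1,c2,p2,f2):
    d1=rays(c1,p1,f1)[0];d2=rays(c2,p2,f2)[0]
    s=np.linalg.lstsq(np.c_[d1,-d2],c2["eye"]-c1["eye"],rcond=None)[0]
    a=c1["eye"]+s[0]*d1;b=c2["eye"]+s[1]*d2
    return (a+b)/2,np.linalg.norm(a-b)
def seg(img,seed,tol):   # connected region of like colour around the seed pixel
    m=np.zeros((img.shape[0]+2,img.shape[1]+2),np.uint8)
    cv2.floodFill(cv2.GaussianBlur(img,(3,3),0),m,seed,0,(tol,)*3,(tol,)*3,4|cv2.FLOODFILL_FIXED_RANGE|cv2.FLOODFILL_MASK_ONLY|(255<<8))
    return m[1:-1,1:-1].copy()
def contour(m):
    cs,_=cv2.findContours(m,cv2.RETR_EXTERNAL,cv2.CHAIN_APPROX_NONE); return max(cs,key=cv2.contourArea)[:,0,:]
def rect(c,m,z,fish=False):
    P=plane(c,contour(m),z,fish)[:,:2]
    (x,y),(w,h),a=cv2.minAreaRect((P*1000).astype(np.float32))
    if w<h: w,h,a=h,w,a+90
    return np.round([x,y,w,h,(a+90)%180-90],1)
E
python3 - <<'E'
from cell import env
from h import *
C={n:env.camera(n) for n in ["scene","side","wrist"]}
w=C["wrist"];s=C["side"];sc=C["scene"]
for t in (12,16,20,25): print("block",rect(w,seg(w["pixels"],(215,75),t),.042,True),"base",rect(w,seg(w["pixels"],(160,105),t+10),.012,True))
for t in (15,22,30): print("tile side",rect(s,seg(s["pixels"],(281,264),t),.012),"scene",rect(sc,seg(sc["pixels"],(236,190),t),.012))
b=np.hstack([cv2.resize(w["pixels"][0:170,110:350],None,fx=2.5,fy=2.5,interpolation=cv2.INTER_CUBIC)])
a=cv2.resize(sc["pixels"][190:325,275:405],None,fx=3,fy=3,interpolation=cv2.INTER_CUBIC)
e=cv2.resize(s["pixels"][105:205,230:320],None,fx=4,fy=4,interpolation=cv2.INTER_CUBIC)
o=np.zeros((425,800,3),np.uint8);o[:405,:390]=a;o[:400,400:760]=e
cv2.imwrite("pics/crop1.png",o[:,:,::-1]);cv2.imwrite("pics/crop2.png",b[:,:,::-1])
E
```

```text
block [563.4 111.8  99.6  49.5 -14.1] base [570.2 139.6 199.  187.  -14.2]
block [563.6 111.6 100.7  49.6 -14.2] base [570.2 139.4 199.5 187.  -14.1]
block [563.7 111.5 101.   50.1 -14.2] base [570.1 139.3 200.2 187.3 -14.2]
block [563.6 111.5 101.5  50.8 -14.5] base [568.9 124.9 224.4 184.7  -5.6]
tile side [ 343.6   61.8 1416.  1178.4   90. ] scene [ 434.2 -198.9  107.1   53.8   36.7]
tile side [ 343.4   65.7 1424.8 1177.3   89.7] scene [ 401.7 -219.5  206.5   62.4   27.5]
tile side [ 344.8   68.6 1432.1 1180.3   89.6] scene [ 327.8 -178.5 1578.2 1276.1  -88.1]
```

View pics/crop1.png

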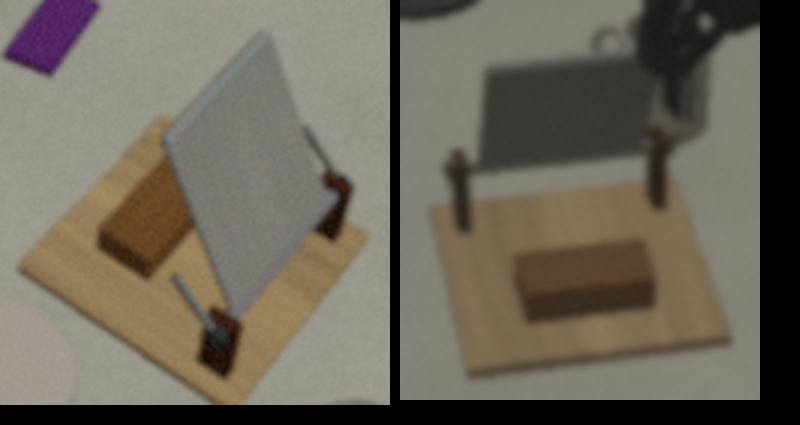

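View pics/crop2.png

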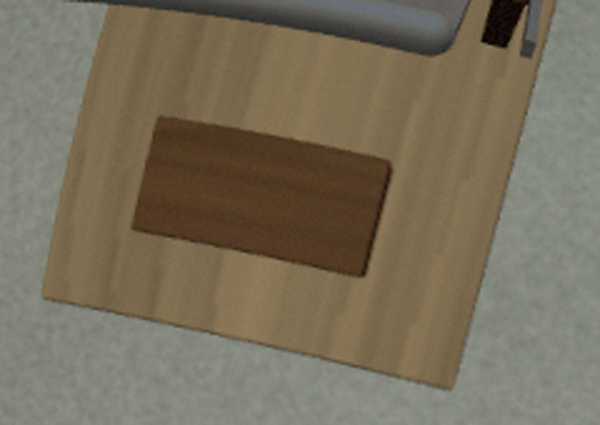

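The crops show the cover standing at roughly 60–70°, with its free edge running from about scene (363,200) to (332,235). The block is measured at (563.5, 111.7) mm and −14.2°. Next I'll work out the cover angle and the positions of nearby objects.

```bash
cat >> h.py <<'E'
B=np.array([.5635,.1117,0]); A=np.radians(-14.2)
SX=np.array([np.cos(A),np.sin(A),0]); SY=np.array([-np.sin(A),np.cos(A),0])
H=B+.105*SY+[0,0,.065]
def cov_angle(c,px,side,fish=False):  # ray of a cover corner onto the plane stand-x = side
    d=rays(c,px,fish)[0]; t=(side-(c["eye"]-B)@SX)/(d@SX); p=c["eye"]+t*d-H
    return np.degrees(np.arctan2(p[2],-p@SY)),np.hypot(p[2],p@SY)
def st(x,y,z): return B+x*SX+y*SY+[0,0,z]
def move(dst,o):  # tool-axis shift in cm to world point
    return np.round(R.from_quat(o["eef_rot"]).inv().apply(np.array(dst)-o["tool_pos"])*100,2)
E
python3 - <<'E'
from cell import env
from h import *
sc=env.camera("scene"); s=env.camera("side")
print("cover",cov_angle(sc,(363.3,201),-.065),cov_angle(sc,(331,236),.065))
for n,p,z in [("mugrim",(391,338),.09),("bucket",(271,312),.114)]: print(n,plane(sc,p,z))
for z in(.012,.012):
  print("tile",plane(s,[(281,264)],z),plane(sc,[(240,193)],z))
print("hinge",H,"edge",H+.16*(-np.cos(1.1)*SY+[0,0,np.sin(1.1)]))
o=env.get_obs()
print(move(st(0,-.03,.30),o),move(st(0,-.03,.185),o))
g=cv2.cvtColor(s["pixels"],cv2.COLOR_RGB2HSV);print(g[264,281],g[245,300],g[240,340],s["pixels"][264,281],s["pixels"][240,300])
E
```

```text
cover (np.float64(61.47677546474021), np.float64(0.15277382047740887)) (np.float64(64.72525204942556), np.float64(0.15865968168478198))
mugrim [[0.72988032 0.29887997 0.09      ]]
bucket [[0.78852116 0.07218876 0.114     ]]
tile [[ 0.42802996 -0.20128677  0.012     ]] [[ 0.43701455 -0.19406373  0.012     ]]
tile [[ 0.42802996 -0.20128677  0.012     ]] [[ 0.43701455 -0.19406373  0.012     ]]
hinge [0.58925728 0.21349176 0.065     ] edge [0.571454   0.1431339  0.20759318]
[ 8.26 -6.88 -6.08] [ 8.26 -6.87  5.42]
[ 17  57 139] [ 28  25 133] [ 17  61 133] [139 126 108] [133 131 120]
```

>>> {"name": "jog_arm", "arguments": {
  "targets": [
    [[3,-3,0],[0,0,7],1],
    [[6,-6.4,1],[0,0,14.2],1],
    [[8,-6.4,3],[0,0,14.2],1],
    [[10.2,-6.4,4.8],[0,0,14.2],1],
    [[10.2,-6.4,4.8],[0,0,14.2],1],
    [[10.2,-6.4,4.8],[0,0,14.2],1]
  ],
  "newtons": 40
}}

```text
time: 1.15
tool_pos: [0.5614, 0.1017, 0.1919]
eef_rot: [0.789, 0.614, 0.0, 0.0]
force: [0.2, 0.2, 0.3]
width: 0.004
grip_force: 0.0
```

>>> {"name": "jog_arm", "arguments": {
  "targets": [
    [[1.5,0,0],[0,0,0],1],
    [[3,0,0],[0,0,0],1],
    [[4,0,0],[0,0,0],1],
    [[5,0,0],[0,0,0],1],
    [[6,0,0],[0,0,0],1],
    [[7,0,0],[0,0,0],1],
    [[8,0,0],[0,0,0],1],
    [[9,0,0],[0,0,0],1],
    [[10,0,0],[0,0,0],1],
    [[11,0,0],[0,0,0],1],
    [[12,0,0],[0,0,0],1],
    [[13,0,0],[0,0,0],1],
    [[14,0,0],[0,0,0],1],
    [[15,0,0],[0,0,0],1],
    [[16,0,0],[0,0,0],1],
    [[16,0,0],[0,0,0],1]
  ]
}}

```text
time: 3.15
tool_pos: [0.6008, 0.2588, 0.1916]
eef_rot: [0.789, 0.615, 0.001, -0.001]
force: [-1.0, 0.2, 0.9]
width: -0.001
grip_force: 0.0
```

>>> {"name": "jog_arm", "arguments": {
  "targets": [
    [[0.3,0,0],[0,0,0],1],
    [[0.6,0,0],[0,0,0],1],
    [[0.9,0,0],[0,0,0],1],
    [[1.0,0,0],[0,0,0],1]
  ]
}}

```text
time: 3.65
tool_pos: [0.6027, 0.2668, 0.1913]
eef_rot: [0.789, 0.614, -0.0, -0.0]
force: [-0.5, -3.1, -0.5]
width: -0.003
grip_force: 1.1
```

Run:
```python
from cell import env
from h import *
a=env.camera("scene")["pixels"];b=env.camera("side")["pixels"]
o=np.zeros((600,800,3),np.uint8)
o[:420,:400]=cv2.resize(a[180:348,270:430],None,fx=2.5,fy=2.5,interpolation=cv2.INTER_CUBIC)
o[:420,400:]=cv2.resize(b[60:228,210:370],None,fx=2.5,fy=2.5,interpolation=cv2.INTER_CUBIC)
cv2.imwrite("pics/c3.png",o[:420,:,::-1])
```

```text
(no output)
```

View pics/c3.png

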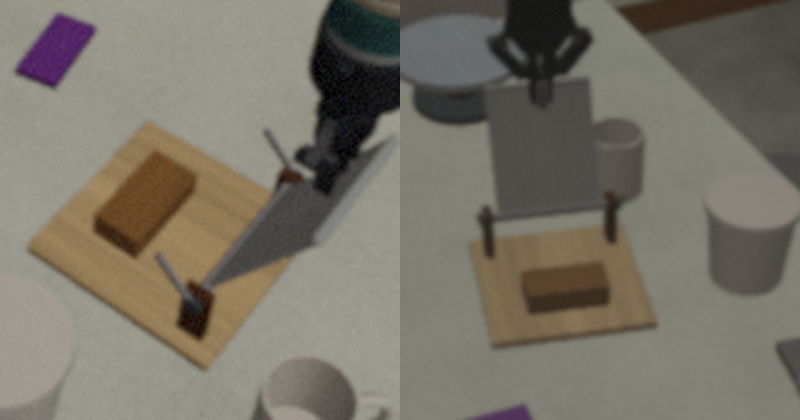

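The crop shows the cover leaning back past upright with the fingers against it. I'll push on gently until the stop is felt.

>>> {"name": "jog_arm", "arguments": {
  "targets": [
    [[0.3,0,0],[0,0,0],1],
    [[0.6,0,0],[0,0,0],1],
    [[0.6,0,0],[0,0,0],1]
  ]
}}

```text
time: 4.12
tool_pos: [0.6035, 0.27, 0.1913]
eef_rot: [0.789, 0.614, -0.003, 0.002]
force: [-2.9, -8.8, 1.6]
width: -0.002
grip_force: 4.7
```

Run:
```python
from cell import env
from h import *
o=env.get_obs(); print((o["tool_pos"]-B)@SX,(o["tool_pos"]-B)@SY,o["force"])
c=env.camera("scene"); print(cov_angle(c,(396.4,276.8),.065))
```

```text
-7.659833259773368e-05 0.163272696929929 [-2.88763307 -8.8388829   1.59393704]
(np.float64(119.61953176426502), np.float64(0.1574992048453656))
```

>>> {"name": "jog_arm", "arguments": {
  "targets": [
    [[0.4,0,0],[0,0,0],1],
    [[0.6,0,0],[0,0,0],1],
    [[0.6,0,0],[0,0,0],1]
  ]
}}

```text
time: 4.55
tool_pos: [0.6036, 0.2705, 0.1912]
eef_rot: [0.79, 0.613, -0.007, 0.006]
force: [-5.1, -21.8, 6.9]
width: 0.002
grip_force: 11.4
```

The cover is at its stop (22 N, no further movement). Now I'll go over to the tile.

>>> {"name": "jog_arm", "arguments": {
  "targets": [
    [[-3,0,0],[0,0,0],1],
    [[-8,-1,-1],[0,0,0],1],
    [[-14,-2,-3],[0,0,5],1],
    [[-20,-3,-4.9],[0,0,14],0.5],
    [[-26,-4,-4.9],[0,0,23],0],
    [[-32,-5,-4.9],[0,0,32],-0.5],
    [[-38,-6.5,-4.9],[0,0,39],-0.5],
    [[-44,-8,-4.9],[0,0,39],-0.5],
    [[-50,-9.6,-4.9],[0,0,39],-0.5],
    [[-55.9,-9.6,-4.9],[0,0,39],-0.5],
    [[-55.9,-9.6,-4.9],[0,0,39],-0.5],
    [[-55.9,-9.6,-4.9],[0,0,39],-0.5]
  ]
}}

```text
time: 6.05
tool_pos: [0.3761, -0.2397, 0.2407]
eef_rot: [0.949, 0.315, 0.001, -0.0]
force: [0.0, 1.1, -0.6]
width: 0.746
grip_force: 0.0
```

Run:
```python
from cell import env
from h import *
c=env.camera("wrist"); o=env.get_obs(); print(o["tool_pos"],o["q"])
cv2.imwrite("pics/w4.png",c["pixels"][:,:,::-1])
```

```text
[ 0.37613817 -0.23910533  0.24052017] [-7.12311280e-01 -4.66180601e-02 -3.89918915e-01  1.22702430e+00
  1.30840107e-03  1.78594123e+00]
```

View pics/w4.png

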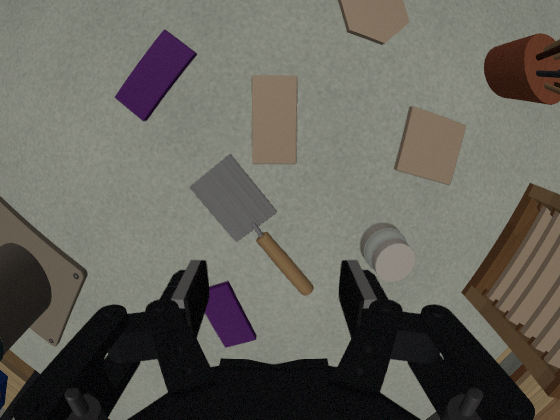

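The tile is clearly visible at pixel (275,120), nearly aligned with the tool. The scraper lies just below it at (235,195), clear of where the fingers will close.

Run:
```python
from cell import env
from h import *
c=env.camera("wrist"); o=env.get_obs()
hsv=cv2.cvtColor(cv2.GaussianBlur(c["pixels"],(3,3),0),cv2.COLOR_RGB2HSV)
print(hsv[120,275],hsv[120,235])
for s in (55,65,75):
    m=((hsv[...,0]<22)&(hsv[...,1]>s)&(hsv[...,2]>80)).astype(np.uint8)*255
    n,l=cv2.connectedComponents(m); m=(l==l[120,275]).astype(np.uint8)*255
    r=rect(c,m,.012,True); print(r)
x=R.from_quat(o["eef_rot"]).apply([1,0,0]);print(np.degrees(np.arctan2(x[1],x[0])))
print(move([r[0]/1e3,r[1]/1e3,.011],o))
```

```text
[ 16  68 131] [ 39  19 131]
[ 430.2 -200.8   98.    48.    36.4]
[ 430.2 -201.    95.7   46.2   36.5]
[ 202.6 -322.9 1586.   966.4  -51.6]
36.91200047439493
[-18.95  -3.7   22.92]
```

>>> {"name": "jog_arm", "arguments": {
  "targets": [
    [[3.5,0.1,4],[0,0,0.5],-0.5],
    [[6.7,0.15,8],[0,0,0.5],-0.5],
    [[6.7,0.15,13],[0,0,0.5],-0.5],
    [[6.7,0.15,18],[0,0,0.5],-0.5],
    [[6.7,0.15,21],[0,0,0.5],-0.5],
    [[6.7,0.15,22.4],[0,0,0.5],-0.5],
    [[6.7,0.15,23.0],[0,0,0.5],-0.5],
    [[6.7,0.15,23.0],[0,0,0.5],-0.5]
  ]
}}

```text
time: 7.15
tool_pos: [0.4309, -0.2011, 0.011]
eef_rot: [0.95, 0.312, 0.001, 0.001]
force: [0.7, 0.2, 0.2]
width: 0.749
grip_force: 0.0
```

Run:
```python
from cell import env
from h import *
c=env.camera("wrist"); o=env.get_obs(); print(o["tool_pos"],o["force"],o["width"],move([.4302,-.2009,.01],o))
cv2.imwrite("pics/w5.png",c["pixels"][:,:,::-1])
```

```text
[ 0.43112602 -0.20144389  0.01138371] [ 0.3547637  -0.30874807 -0.58433347] 0.7515921546028909 [-0.04 -0.1   0.14]
```

View pics/w5.png

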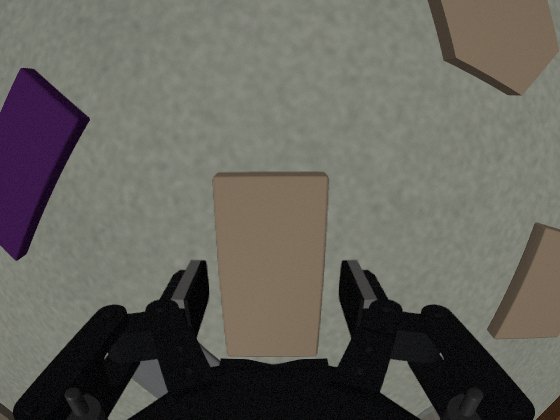

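The tile sits centrally between the fingers (edges at columns 218 and 325). I'll lower a little and close.

>>> {"name": "jog_arm", "arguments": {
  "targets": [
    [[0,-0.05,0.3],[0,0,0],-0.5],
    [[0,-0.05,0.3],[0,0,0],-0.3],
    [[0,-0.05,0.3],[0,0,0],0],
    [[0,-0.05,0.3],[0,0,0],0.3],
    [[0,-0.05,0.3],[0,0,0],0.3],
    [[0,-0.05,0.3],[0,0,0],0.3]
  ],
  "newtons": 35
}}

```text
time: 7.95
tool_pos: [0.43, -0.2009, 0.0079]
eef_rot: [0.95, 0.311, 0.0, 0.0]
force: [-1.2, 0.1, 6.3]
width: 0.576
grip_force: 36.6
```

>>> {"name": "jog_arm", "arguments": {
  "targets": [
    [[0,0,-1],[0,0,0],0.3],
    [[0,0,-4],[0,0,0],0.3],
    [[0,0,-8],[0,0,0],0.3],
    [[2,-1,-12],[0,0,-10],0.3],
    [[4.5,-2.5,-13],[0,0,-20],0.3],
    [[7.5,-4.2,-13],[0,0,-30],0.3],
    [[10.5,-6,-13],[0,0,-40],0.3],
    [[13.5,-8,-13],[0,0,-50],0.3],
    [[16.5,-9.7,-13],[0,0,-60],0.3],
    [[19.5,-11.5,-13],[0,0,-70],0.3],
    [[22,-13,-13],[0,0,-80],0.3],
    [[24.5,-14.5,-13],[0,0,-90],0.3],
    [[26.5,-15.7,-13],[0,0,-100],0.3],
    [[28.5,-16.8,-13],[0,0,-110],0.3],
    [[29.3,-17.3,-13],[0,0,-120],0.3],
    [[29.3,-17.3,-12],[0,0,-129.5],0.3],
    [[29.3,-17.3,-11],[0,0,-129.5],0.3],
    [[29.3,-17.3,-10],[0,0,-129.5],0.3],
    [[29.3,-17.3,-10],[0,0,-129.5],0.3]
  ]
}}

```text
time: 10.32
tool_pos: [0.5622, 0.112, 0.106]
eef_rot: [0.124, 0.992, -0.0, -0.001]
force: [0.5, -0.1, -1.1]
width: 0.576
grip_force: 36.8
```

Run:
```python
from cell import env
from h import *
c=env.camera("wrist"); o=env.get_obs(); print(o["tool_pos"],o["force"],o["width"],o["grip_force"],o["q"][5],move(B+[0,0,.052],o))
x=R.from_quat(o["eef_rot"]).apply([1,0,0]);print(np.degrees(np.arctan2(x[1],x[0])))
cv2.imwrite("pics/w6.png",c["pixels"][:,:,::-1])
```

```text
[0.56276982 0.11203315 0.10667482] [-1.16851911  0.81050901 -0.90378832] 0.5752002355261684 36.84952676296234 0.33303020138710465 [-0.09 -0.01  5.47]
165.72355779449887
```

View pics/w6.png

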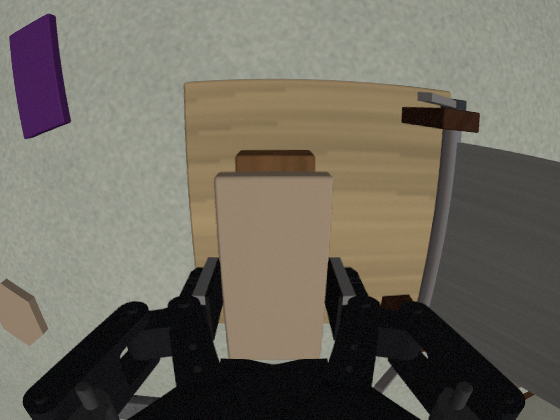

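The held tile's far edge is at about row 177 (columns 216–331). The block's far edge shows at about row 157 (columns 237–314), and all looks aligned. I'll measure the remaining offset.

Run:
```python
from cell import env
from h import *
c=env.camera("wrist"); o=env.get_obs()
g=c["pixels"].astype(float).sum(2)
print("col",dict(zip(range(144,186),g[144:186,262:290].mean(1).astype(int))))
for r0,r1,a,b in((160,168,228,246),(160,168,306,324),(184,192,208,226),(184,192,322,340)): print(r0,dict(zip(range(a,b),g[r0:r1,a:b].mean(0).astype(int))))
```

```text
col {144: np.int64(338), 145: np.int64(336), 146: np.int64(335), 147: np.int64(336), 148: np.int64(305), 149: np.int64(107), 150: np.int64(107), 151: np.int64(112), 152: np.int64(109), 153: np.int64(116), 154: np.int64(160), 155: np.int64(199), 156: np.int64(206), 157: np.int64(211), 158: np.int64(211), 159: np.int64(210), 160: np.int64(210), 161: np.int64(209), 162: np.int64(210), 163: np.int64(211), 164: np.int64(209), 165: np.int64(210), 166: np.int64(209), 167: np.int64(210), 168: np.int64(211), 169: np.int64(211), 170: np.int64(210), 171: np.int64(204), 172: np.int64(203), 173: np.int64(203), 174: np.int64(206), 175: np.int64(210), 176: np.int64(286), 177: np.int64(341), 178: np.int64(362), 179: np.int64(383), 180: np.int64(389), 181: np.int64(389), 182: np.int64(391), 183: np.int64(391), 184: np.int64(391), 185: np.int64(390)}
160 {228: np.int64(366), 229: np.int64(364), 230: np.int64(363), 231: np.int64(365), 232: np.int64(364), 233: np.int64(364), 234: np.int64(314), 235: np.int64(202), 236: np.int64(177), 237: np.int64(198), 238: np.int64(202), 239: np.int64(208), 240: np.in
[... 504 characters left out ...]
 np.int64(358), 210: np.int64(357), 211: np.int64(360), 212: np.int64(361), 213: np.int64(344), 214: np.int64(285), 215: np.int64(288), 216: np.int64(350), 217: np.int64(387), 218: np.int64(389), 219: np.int64(389), 220: np.int64(389), 221: np.int64(390), 222: np.int64(388), 223: np.int64(389), 224: np.int64(388), 225: np.int64(390)}
184 {322: np.int64(389), 323: np.int64(393), 324: np.int64(390), 325: np.int64(392), 326: np.int64(390), 327: np.int64(392), 328: np.int64(392), 329: np.int64(392), 330: np.int64(394), 331: np.int64(397), 332: np.int64(349), 333: np.int64(349), 334: np.int64(356), 335: np.int64(354), 336: np.int64(354), 337: np.int64(358), 338: np.int64(353), 339: np.int64(354)}
```

Run:
```python
from cell import env
from h import *
c=env.camera("wrist"); o=env.get_obs()
def s(px,z):
    p=plane(c,px,z,True)[0]-B; return np.round([p@SX*1e3,p@SY*1e3],1)
zt=o["tool_pos"][2]-.008+.012
for n,p,z in(("blockend",(275,154),.042),("bL",(235.5,164),.042),("bR",(314.5,164),.042),("tileend",(275,176.7),zt),("tL",(215.7,188),zt),("tR",(331.9,188),zt)): print(n,s(p,z))
```

```text
blockend [-50.3   0.7]
bL [-44.2 -23.9]
bR [-44.2  25.3]
tileend [-50.5   0.3]
tL [-45.9 -24.3]
tR [-45.9  24. ]
```

>>> {"name": "jog_arm", "arguments": {
  "targets": [
    [[0,-0.08,2],[0,0,0],0.3],
    [[0,-0.08,4],[0,0,0],0.3],
    [[0,-0.08,5],[0,0,0],0.3],
    [[0,-0.08,5.3],[0,0,0],0.3],
    [[0,-0.08,5.5],[0,0,0],0.3],
    [[0,-0.08,5.5],[0,0,0],0.3]
  ]
}}

```text
time: 11.22
tool_pos: [0.5638, 0.1116, 0.0529]
eef_rot: [0.124, 0.992, 0.0, 0.001]
force: [0.4, 0.6, -1.4]
width: 0.571
grip_force: 36.9
```

Run:
```python
from cell import env
from h import *
o=env.get_obs(); print(o["tool_pos"],o["force"],o["width"],(o["tool_pos"]-B)@SX,(o["tool_pos"]-B)@SY)
```

```text
[0.56375679 0.11156991 0.05288982] [ 0.44677233  0.63841185 -1.40790352] 0.5712876493595985 0.0002808561173866245 -6.311919589749655e-05
```

Run:
```python
from cell import env
from h import *
P=[]
for i in range(5):
    c=env.camera("wrist"); P.append(env.get_obs()["tool_pos"])
P=np.array(P)-B; print(np.round(P@SX*1e3,1),np.round(P@SY*1e3,1),P[:,2])
g=c["pixels"].astype(float).sum(2).astype(int)
print("col",150,g[150:186,262:290].mean(1).astype(int))
for r0,r1,a,b in((184,192,200,232),(184,192,315,345)): print(a,g[r0:r1,a:b].mean(0).astype(int))
cv2.imwrite("pics/w7.png",cv2.resize(c["pixels"][130:330,180:370],None,fx=3,fy=3)[:,:,::-1])
```

```text
[0.3 0.3 0.2 0.1 0.1] [-0.1 -0.1 -0.1 -0.1 -0.1] [0.05289276 0.05291227 0.05282805 0.05276309 0.05271559]
col 150 [329 327 327 329 326 325 326 326 255 130  99 102 105 108 106 106 106 116
 164 187 195 197 197 197 197 203 278 329 351 372 378 379 378 379 379 380]
200 [360 357 359 358 358 360 357 359 359 359 358 355 355 342 275 284 338 375
 378 378 378 378 378 378 377 377 376 378 376 378 380 379]
315 [379 380 383 378 380 381 379 378 381 377 381 382 383 381 381 381 388 343
 344 349 348 347 346 347 349 348 347 348 348 349]
```

View pics/w7.png

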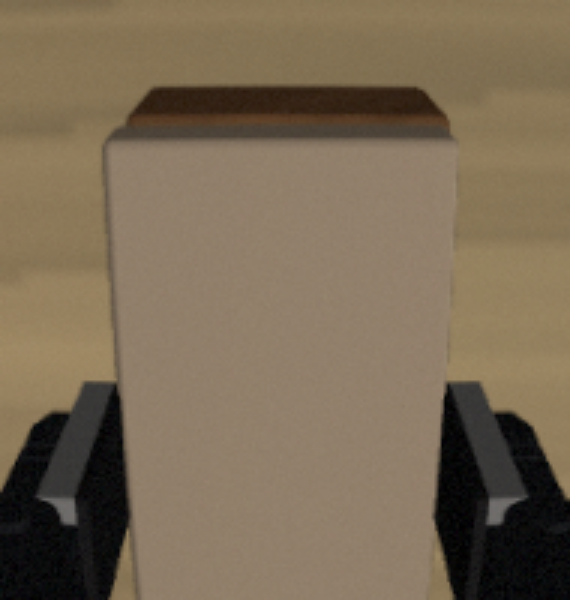

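The crop shows the tile just above the block, with only the block's end edge peeping out: a lit rim at row ~168, columns 222.7–329. I'll work out the remaining offsets.

Run:
```python
from cell import env
from h import *
c=env.camera("wrist"); o=env.get_obs()
def s(px,z):
    p=plane(c,px,z,True)[0]-B; return np.round([p@SX*1e3,p@SY*1e3],1)
for z in(.0568,): print(s((275,176.5),z),s((215.8,188),z),s((331.7,188),z))
print(s((275,167.8),.042),s((222.7,169.5),.042),s((329,169.5),.042))
```

```text
[-50.3  -0.2] [-45.5 -24.8] [-45.5  23.3]
[-51.2  -0.2] [-50.5 -24. ] [-50.6  24.5]
```

>>> {"name": "jog_arm", "arguments": {
  "targets": [
    [[0.04,-0.1,0.1],[0,0,0],0.3],
    [[0.04,-0.1,0.2],[0,0,0],0.3],
    [[0.04,-0.1,0.3],[0,0,0],0.3],
    [[0.04,-0.1,0.3],[0,0,0],0.3],
    [[0.04,-0.1,0.3],[0,0,0],0.3]
  ]
}}

```text
time: 12.15
tool_pos: [0.5625, 0.1106, 0.0499]
eef_rot: [0.124, 0.992, -0.0, -0.0]
force: [-2.7, -0.5, 5.4]
width: 0.575
grip_force: 37.5
```

Run:
```python
from cell import env
from h import *
o=env.get_obs(); print(o["tool_pos"],o["force"],(o["tool_pos"]-B)@SX,(o["tool_pos"]-B)@SY)
```

```text
[0.56247485 0.11057237 0.04990249] [-2.69433461 -0.47219504  5.36315438] -0.0007172138947070942 -0.001344657952960992
```

```bash
cat > m.py <<'E'
from cell import env
from h import *
c=env.camera("wrist"); o=env.get_obs()
print(o["tool_pos"],(o["tool_pos"]-B)@SX,(o["tool_pos"]-B)@SY, c["eye"])
cv2.imwrite("pics/w8.png",np.vstack([cv2.resize(c["pixels"][145:195,195:355],None,fx=5,fy=5,interpolation=cv2.INTER_CUBIC)])[:,:,::-1])
E
python3 m.py
```

```text
[0.56246834 0.11059357 0.04991425] -0.0007287248489330321 -0.0013257021790274788 [0.48716365 0.12889149 0.18400057]
```

View pics/w8.png

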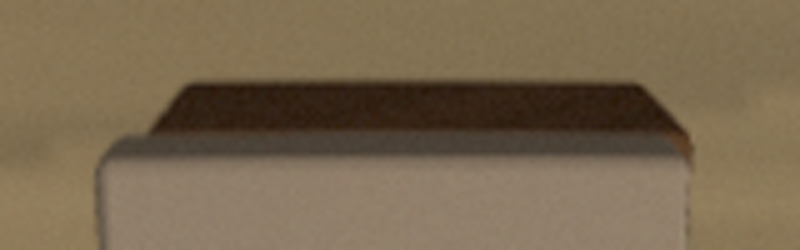

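The tile is still about 2 mm towards −y of the block: I had the sign of tool y wrong (it is +SY here). I've also now viewed 11 pictures, one over the limit, so from here I'll work only by numbers. Next I'll lift slightly, correct the offset and measure.

>>> {"name": "jog_arm", "arguments": {
  "targets": [
    [[0,0,-0.4],[0,0,0],0.3],
    [[0,0.1,-0.4],[0,0,0],0.3],
    [[0,0.2,-0.4],[0,0,0],0.3],
    [[0,0.2,-0.4],[0,0,0],0.3],
    [[0,0.2,-0.4],[0,0,0],0.3]
  ]
}}

```text
time: 12.82
tool_pos: [0.563, 0.1126, 0.0531]
eef_rot: [0.124, 0.992, -0.0, -0.0]
force: [0.3, -0.4, -0.3]
width: 0.572
grip_force: 36.9
```

```bash
cat > m.py <<'E'
from cell import env
from h import *
c=env.camera("wrist"); o=env.get_obs()
print(o["tool_pos"],(o["tool_pos"]-B)@SX*1e3,(o["tool_pos"]-B)@SY*1e3)
g=c["pixels"].astype(int).sum(2)
print("col160",g[155:184,262:290].mean(1).astype(int))
for r in (164,166,168,170,172,174,178,188): print(r,"L210",g[r,210:234],"R318",g[r,318:342])
E
python3 m.py
```

```text
[0.56301988 0.11257314 0.05319633] -0.6796364517887827 0.7286845302805464
col160 [328 327 325 328 296 194 105 103 104 107 107 106 109 106 130 174 191 196
 197 199 205 278 330 353 373 378 379 379 378]
164 L210 [338 337 325 335 327 329 325 333 333 326 329 335 334 331 324 288 197  83
 108 106 109  92 106 117] R318 [ 95 110 106 167 265 316 321 323 325 322 322 322 319 319 320 319 318 321
 315 325 314 333 334 347]
166 L210 [331 323 327 322 333 325 326 325 326 325 326 329 324 312 230  98  99  87
  95  94 108 105  90 109] R318 [110 116  84 102  97 212 299 330 332 337 330 328 327 333 328 335 333 330
 323 336 325 337 341 343]
168 L210 [321 321 325 317 316 322 310 314 325 320 314 311 255 149  96 105  96 102
 102  91 109  93 105  91] R318 [ 97  90 103  97 101  99 146 272 336 346 343 345 345 338 338 346 345 340
 343 346 342 345 335 342]
170 L210 [327 328 321 322 327 325 321 324 324 321 295 178 138 162 151 151 162 169
 163 164 158 166 173 176] R318 [156 165 161 158 155 169 150 147 206 318 344 347 342 340 338 340 348 346
 340 342 345 341 336 343]
172 L210 [331 334 330 335 329 323 334 324 297 275 215 187 189 194 193 189 182 192
 196 194 197 195 200 201] R318 [196 195 189 192 195 195 189 199 200 226 286 334 339 335 333 349 345 338
 339 336 337 342 341 348]
174 L210 [347 337 343 341 341 339 314 239 191 205 206 197 195 203 198 202 205 204
 198 197 202 209 202 205] R318 [199 203 200 199 197 198 202 192 197 200 202 238 302 337 342 340 336 334
 339 337 342 329 338 334]
178 L210 [351 349 356 352 278 279 325 346 349 342 343 346 348 344 337 346 344 344
 347 342 348 346 349 351] R318 [351 353 359 353 354 356 349 352 349 356 356 358 355 358 349 348 350 358
 347 346 348 347 351 350]
188 L210 [358 354 356 331 279 280 340 378 381 378 370 381 371 378 375 376 378 382
 379 384 384 385 381 381] R318 [383 383 375 381 381 373 381 379 378 377 381 379 381 389 336 346 349 352
 348 341 349 342 348 338]
```

```bash
cat > e.py <<'E'
from cell import env
from h import *
c=env.camera("wrist")
def s(px,z):
    p=plane(c,px,z,True)[0]-B; return np.round([p@SX*1e3,p@SY*1e3],1)
E
python3 - <<'E'
from e import *
print(s((220.8,169.7),.042),s((326.5,169.7),.042), s((275,168.8),.042))
for z in(.0565,.0575): print(s((275,176.3),z),s((215.8,188),z),s((331.8,188),z))
print("bottom",s((219.5,172),.0451),s((327.7,172),.0451))
E
```

```text
[-51.1 -24. ] [-51.1  24.3] [-51.4   0.7]
[-50.9   0.7] [-46.1 -24.1] [-46.1  24.4]
[-51.1   0.6] [-46.3 -23.9] [-46.3  24.2]
bottom [-50.6 -24.2] [-50.6  24.4]
```

Aligned to within half a millimetre. I'll lower and release.

>>> {"name": "jog_arm", "arguments": {
  "targets": [
    [[0,0,0.2],[0,0,0],0.3],
    [[0,0,0.35],[0,0,0],0.3],
    [[0,0,0.38],[0,0,0],0.3],
    [[0,0,0.38],[0,0,0],0.3],
    [[0,0,0.38],[0,0,0],-0.2],
    [[0,0,0.38],[0,0,0],-0.5],
    [[0,0,0.38],[0,0,0],-0.5],
    [[0,0,0.1],[0,0,0],-0.5],
    [[0,0,-1],[0,0,0],-0.5],
    [[0,0,-3],[0,0,0],-0.5],
    [[0,0,-5.5],[0,0,0],-0.5],
    [[0,0,-5.5],[0,0,0],-0.5],
    [[0,0,-5.5],[0,0,0],-0.5]
  ]
}}

```text
time: 14.55
tool_pos: [0.5629, 0.1126, 0.1082]
eef_rot: [0.124, 0.992, 0.0, -0.0]
force: [0.3, -0.1, 0.2]
width: 0.754
grip_force: 0.0
```

```bash
python3 m.py
python3 - <<'E'
from e import *
hsv=cv2.cvtColor(cv2.GaussianBlur(c["pixels"],(3,3),0),cv2.COLOR_RGB2HSV)
print(hsv[230,275],hsv[100,275])
g=c["pixels"].astype(int)
for r in range(140,260,10): print(r,g[r,240],g[r,275])
E
```

```text
[0.56239333 0.11249613 0.10761046] -1.2681480096435394 0.5003285787117315
col160 [197 264 336 365 380 380 380 380 382 381 381 380 382 381 380 381 381 382
 381 381 383 380 380 380 382 382 381 380 382]
164 L210 [356 356 353 365 359 361 367 355 362 356 365 359 360 361 364 358 362 358
 355 360 359 314 284 347] R318 [356 355 360 356 356 364 354 355 358 352 353 355 352 358 357 359 360 356
 353 360 348 352 357 355]
166 L210 [361 370 363 364 370 365 365 370 373 365 363 371 359 367 366 363 363 368
 371 363 361 313 281 354] R318 [364 364 362 365 359 359 371 364 359 369 356 363 354 355 365 362 357 363
 360 366 358 356 359 360]
168 L210 [361 369 363 371 365 365 355 365 368 362 363 364 361 367 368 362 364 366
 365 359 372 319 287 342] R318 [362 365 368 365 363 365 360 361 367 366 357 368 357 360 362 360 361 363
 359 359 355 362 359 363]
170 L210 [360 359 358 356 354 366 359 368 360 361 358 361 364 360 360 357 363 360
 363 356 362 307 285 342] R318 [351 349 353 345 351 344 349 348 350 346 345 355 351 347 349 352 347 356
 346 349 351 353 345 350]
172 L210 [362 354 357 359 357 356 362 368 360 359 35
[... 501 characters left out ...]
 344 341 346 340 343 343 339 345 345 337 344 342 347 344
 344 336 344 339 343 347]
188 L210 [353 351 350 354 350 352 348 346 348 354 356 346 345 343 350 352 345 348
 352 339 347 350 276 292] R318 [343 345 345 350 346 341 339 349 342 344 341 350 342 345 340 350 339 345
 344 343 344 339 351 349]
[ 15  68 146] [ 19  93 143]
140 [133 113  84] [132 115  84]
150 [47 30 19] [50 32 21]
160 [145 126 106] [144 126 106]
170 [145 127 107] [148 130 109]
180 [143 126 105] [146 128 108]
190 [147 129 109] [146 126 106]
200 [147 130 109] [144 125 103]
210 [147 128 108] [146 127 107]
220 [146 127 107] [144 126 107]
230 [146 127 106] [146 128 108]
240 [145 126 106] [146 127 108]
250 [144 126 107] [146 128 108]
```

Run:
```python
from e import *
hsv=cv2.cvtColor(cv2.GaussianBlur(c["pixels"],(3,3),0),cv2.COLOR_RGB2HSV)
m=((hsv[...,1]>52)&(hsv[...,1]<80)&(hsv[...,2]>120)&(hsv[...,0]<19)).astype(np.uint8)*255
m=cv2.morphologyEx(m,cv2.MORPH_OPEN,np.ones((5,5),np.uint8))
n,l=cv2.connectedComponents(m); m=(l==l[230,275]).astype(np.uint8)*255
r=rect(c,m,.054,True); k=contour(m); print(r,k.min(0),k.max(0)); p=np.array([r[0],r[1]])/1e3-B[:2]; print(p@SX[:2],p@SY[:2])
from cell import env; print(np.round((env.get_obs()["tool_pos"]-H),4))
```

```text
[562.3 112.3  98.4  48.9 -13.9] [233 159] [315 303]
-0.0013105188514015362 0.0002872983468825014
[-0.0272 -0.101   0.0422]
```

The tile lies at −13.9°, within about 0.3 mm of the block's measured position. Next I'll raise, turn, pass over the cover and come down behind it.

>>> {"name": "jog_arm", "arguments": {
  "targets": [
    [[0,0,-4],[0,0,0],0],
    [[0,0,-9],[0,0,10],0.5],
    [[0,0,-14],[0,0,20],1],
    [[0,1,-16],[0,0,30],1],
    [[0,3,-16.5],[0,0,40],1],
    [[0,7,-16.5],[0,0,50],1],
    [[0,11,-16.5],[0,0,60],1],
    [[0,15,-16.5],[0,0,70],1],
    [[0,19,-16.5],[0,0,80],1],
    [[0,22,-16.5],[0,0,90],1],
    [[0,22.8,-16.5],[0,0,90],1],
    [[0,22.8,-16.5],[0,0,90],1],
    [[0,22.8,-12],[0,0,90],1],
    [[0,22.8,-8],[0,0,90],1],
    [[0,22.8,-6.5],[0,0,90],1],
    [[0,22.8,-6.5],[0,0,90],1]
  ]
}}

```text
time: 16.7
tool_pos: [0.6183, 0.3325, 0.1724]
eef_rot: [0.789, 0.614, -0.001, -0.0]
force: [0.1, 0.5, 0.3]
width: -0.004
grip_force: 0.0
```

Run:
```python
from cell import env
from h import *
o=env.get_obs(); p=o["tool_pos"]-B; print(p@SX,p@SY,p[2],o["eef_rot"],o["force"])
```

```text
-0.0010332753966764247 0.22745254414965735 0.17242108866464093 [ 7.89167372e-01  6.14176842e-01 -1.26496111e-03 -2.56490344e-04] [0.06537469 0.4840986  0.30620818]
```

>>> {"name": "jog_arm", "arguments": {
  "targets": [
    [[-1,0,0],[0,0,0],1],
    [[-2,0,0],[0,0,0],1],
    [[-3,0,0],[0,0,0],1],
    [[-4,0,0],[0,0,0],1],
    [[-5,0,0],[0,0,0],1],
    [[-6,0,0],[0,0,0],1],
    [[-7,0,0],[0,0,0],1],
    [[-8,0,0],[0,0,0],1],
    [[-9,0,0],[0,0,0],1],
    [[-10,0,0],[0,0,0],1],
    [[-11,0,0],[0,0,0],1],
    [[-12,0,0],[0,0,0],1],
    [[-13,0,0],[0,0,0],1],
    [[-14,0,0],[0,0,0],1],
    [[-15,0,0],[0,0,0],1],
    [[-16,0,0],[0,0,0],1],
    [[-17,0,0],[0,0,0],1],
    [[-18,0,0],[0,0,0],1],
    [[-18,0,0],[0,0,0],1]
  ]
}}

```text
time: 19.08
tool_pos: [0.5745, 0.1575, 0.1734]
eef_rot: [0.79, 0.614, -0.001, 0.001]
force: [-0.2, -0.9, -0.2]
width: -0.004
grip_force: 0.0
```

```bash
cat > ang.py <<'E'
from cell import env
from h import *
c=env.camera("scene");o=env.get_obs(); p=o["tool_pos"]-B; print("tcp",p@SX,p@SY,p[2],o["force"])
def proj(P):
    q=R.from_quat(c["orientation"]).inv().apply(np.atleast_2d(P)-c["eye"])
    return np.c_[c["fx"]*q[:,0]/q[:,2]+c["cx"],c["fy"]*q[:,1]/q[:,2]+c["cy"]]
img=cv2.GaussianBlur(c["pixels"],(3,3),0).astype(int)
# grey/wood/bench profile along the predicted path of the free edge's near corner
for x in(.055,-.03):
  for t in range(30,75,3):
    P=H+x*SX+.16*(-np.cos(np.radians(t))*SY)+[0,0,.16*np.sin(np.radians(t))]
    u,v=proj(P)[0]; print(x,t,round(u),round(v),img[int(round(v)),int(round(u))])
E
python3 ang.py
```

```text
tcp -0.0006623654941475159 0.04739683702697461 0.17328186495245754 [ 0.54697015 -0.23483967 -0.34909036]
0.055 30 304 236 [149 148 136]
0.055 33 306 235 [149 149 137]
0.055 36 308 234 [148 148 136]
0.055 39 310 233 [148 146 135]
0.055 42 312 232 [148 146 134]
0.055 45 314 232 [148 146 135]
0.055 48 317 231 [147 145 134]
0.055 51 320 231 [145 144 132]
0.055 54 323 231 [130 129 119]
0.055 57 325 231 [122 124 118]
0.055 60 329 232 [118 119 114]
0.055 63 332 232 [117 118 113]
0.055 66 335 233 [119 120 114]
0.055 69 339 234 [119 120 114]
0.055 72 342 235 [120 121 115]
-0.03 30 327 213 [146 145 134]
-0.03 33 329 212 [147 146 134]
-0.03 36 331 211 [148 147 135]
-0.03 39 333 210 [147 147 135]
-0.03 42 335 209 [149 147 135]
-0.03 45 338 208 [148 147 136]
-0.03 48 340 208 [135 135 123]
-0.03 51 343 208 [49 48 47]
-0.03 54 346 207 [41 40 40]
-0.03 57 349 207 [25 26 27]
-0.03 60 352 207 [23 22 24]
-0.03 63 355 208 [16 13 17]
-0.03 66 358 208 [12 11 14]
-0.03 69 362 209 [13 13 16]
-0.03 72 365 210 [30 30 28]
```

>>> {"name": "jog_arm", "arguments": {
  "targets": [
    [[-0.8,0,0],[0,0,0],1],
    [[-1.6,0,0],[0,0,0],1],
    [[-2.5,0,0],[0,0,0],1],
    [[-2.5,0,0],[0,0,0],1],
    [[-2.5,0,0],[0,0,0],1],
    [[0,0,-2],[0,0,0],1],
    [[0,0,-7],[0,0,0],1],
    [[-3,0,-10],[0,0,0],1],
    [[-8,0,-10],[0,0,0],1],
    [[-13,0,-10],[0,0,0],1],
    [[-13,0,-10],[0,0,0],1],
    [[-13,0,-10],[0,0,0],1]
  ]
}}

```text
time: 20.62
tool_pos: [0.5429, 0.033, 0.2732]
eef_rot: [0.789, 0.614, -0.0, -0.0]
force: [0.3, -0.3, 1.0]
width: 0.001
grip_force: 0.0
```

```bash
python3 ang.py | head -17
cat > wa.py <<'E'
from cell import env
from h import *
c=env.camera("wrist")
def proj(P):
    q=R.from_quat(c["orientation"]).inv().apply(P-c["eye"]); r=np.hypot(q[0],q[1]); a=np.arctan2(r,q[2])*c["fx"]
    return c["cx"]+a*q[0]/r, c["cy"]+a*q[1]/r
g=cv2.GaussianBlur(c["pixels"],(3,3),0).astype(int).sum(2)
def edge(t,s): return H-s*np.cos(np.radians(t))*SY+[0,0,s*np.sin(np.radians(t))]
for x in(-.05,-.02,.02,.05):
    a=[]
    for s in np.arange(.120,.181,.003):   # profile along the panel and beyond, if at 45 deg
        u,v=proj(edge(45,s)+x*SX); a.append(g[int(round(v)),int(round(u))] if 0<=u<560 and 0<=v<420 else -1)
    print(x,[int(round(k)) for k in proj(edge(45,.16)+x*SX)],a)
for x in (-.05,.05): print([tuple(int(round(k)) for k in proj(edge(t,.16)+x*SX)) for t in (40,45,50,55)])
E
python3 wa.py
```

```text
tcp -0.0006716492903939484 -0.08078337889498763 0.27315782694622964 [ 0.52472546 -0.44829164  0.30485978]
0.055 30 304 236 [150 148 136]
0.055 33 306 235 [150 148 136]
0.055 36 308 234 [149 148 136]
0.055 39 310 233 [149 147 136]
0.055 42 312 232 [148 147 135]
0.055 45 314 232 [139 137 126]
0.055 48 317 231 [123 123 116]
0.055 51 320 231 [122 127 122]
0.055 54 323 231 [116 119 114]
0.055 57 325 231 [116 120 116]
0.055 60 329 232 [119 124 119]
0.055 63 332 232 [119 124 118]
0.055 66 335 233 [120 127 120]
0.055 69 339 234 [122 127 121]
0.055 72 342 235 [121 126 121]
-0.03 30 327 213 [147 146 134]
-0.05 [203, 117] [np.int64(325), np.int64(325), np.int64(325), np.int64(325), np.int64(323), np.int64(323), np.int64(323), np.int64(324), np.int64(340), np.int64(344), np.int64(345), np.int64(288), np.int64(200), np.int64(321), np.int64(332), np.int64(334), np.int64(335), np.int64(336), np.int64(317), np.int64(309), np.int64(312)]
-0.02 [246, 116] [np.int64(325), np.int64(324), np.int64(325), np.int64(323), np.int64(324), np.int64(326), np.int64(324), np.int64(327), np.int64(327), np.int64(347
[... 227 characters left out ...]
), np.int64(322), np.int64(320), np.int64(325), np.int64(328), np.int64(323), np.int64(322), np.int64(347), np.int64(348), np.int64(280), np.int64(205), np.int64(350), np.int64(355), np.int64(353), np.int64(352), np.int64(333), np.int64(326), np.int64(328), np.int64(324)]
0.05 [345, 117] [np.int64(318), np.int64(319), np.int64(316), np.int64(318), np.int64(317), np.int64(316), np.int64(316), np.int64(317), np.int64(331), np.int64(343), np.int64(348), np.int64(290), np.int64(204), np.int64(317), np.int64(328), np.int64(324), np.int64(322), np.int64(318), np.int64(311), np.int64(309), np.int64(304)]
[(207, 129), (203, 117), (200, 102), (197, 85)]
[(342, 129), (345, 117), (348, 102), (352, 86)]
```

The wrist and scene measurements and the contact model together put the cover at about 47°. One last small nudge of about 7 mm should bring it to 45°.

>>> {"name": "jog_arm", "arguments": {
  "targets": [
    [[5,0,0],[0,0,0],1],
    [[10,0,0],[0,0,0],1],
    [[13,0,0],[0,0,0],1],
    [[13,0,0],[0,0,0],1],
    [[13,0,5],[0,0,0],1],
    [[13,0,10],[0,0,0],1],
    [[13,0,10],[0,0,0],1],
    [[12,0,10],[0,0,0],1],
    [[11,0,10],[0,0,0],1],
    [[10.3,0,10],[0,0,0],1],
    [[9.9,0,10],[0,0,0],1],
    [[9.65,0,10],[0,0,0],1],
    [[9.65,0,10],[0,0,0],1],
    [[9.65,0,10],[0,0,0],1]
  ]
}}

```text
time: 22.48
tool_pos: [0.5671, 0.1265, 0.1737]
eef_rot: [0.789, 0.614, 0.0, 0.001]
force: [0.7, 0.6, 2.0]
width: -0.001
grip_force: 0.9
```

>>> {"name": "jog_arm", "arguments": {
  "targets": [
    [[1.5,0,-1],[0,0,0],1],
    [[3,0,-5],[0,0,0],1],
    [[1,0,-10],[0,0,0],1],
    [[-4,0,-10],[0,0,0],1],
    [[-9.65,0,-10],[0,0,0],1],
    [[-9.65,0,-10],[0,0,0],1],
    [[-9.65,0,-10],[0,0,0],1]
  ]
}}

```text
time: 23.35
tool_pos: [0.543, 0.0336, 0.2735]
eef_rot: [0.789, 0.614, 0.0, -0.0]
force: [0.8, 0.4, 0.0]
width: 0.001
grip_force: 0.0
```

```bash
python3 ang.py | head -12; python3 wa.py
python3 - <<'E'
# precise bead bounds and the fixed arms' direction, scene camera
from cell import env
from h import *
c=env.camera("scene")
def proj(P):
    q=R.from_quat(c["orientation"]).inv().apply(P-c["eye"]); return c["fx"]*q[0]/q[2]+c["cx"],c["fy"]*q[1]/q[2]+c["cy"]
g=c["pixels"].astype(int).sum(2)
for t in(40,45,50):
    f=lambda x,s:proj(H+x*SX-s*np.cos(np.radians(t))*SY+[0,0,s*np.sin(np.radians(t))])
    print(t,np.round([f(.065,0),f(.065,.16),f(-.065,.16)],1).tolist(),"arm",[np.round(f(.088,s),1).tolist() for s in(0,.055)])
E
```

```text
tcp -0.0006976011229760483 -0.08030325528172759 0.2733626374062869 [ 0.22134157 -0.8315491   0.94400062]
0.055 30 304 236 [150 149 137]
0.055 33 306 235 [150 148 136]
0.055 36 308 234 [148 147 135]
0.055 39 310 233 [147 146 134]
0.055 42 312 232 [145 143 132]
0.055 45 314 232 [133 132 123]
0.055 48 317 231 [125 127 121]
0.055 51 320 231 [121 125 120]
0.055 54 323 231 [119 123 119]
0.055 57 325 231 [119 125 121]
0.055 60 329 232 [118 124 119]
-0.05 [204, 118] [np.int64(328), np.int64(330), np.int64(327), np.int64(330), np.int64(327), np.int64(330), np.int64(330), np.int64(328), np.int64(327), np.int64(322), np.int64(331), np.int64(353), np.int64(337), np.int64(253), np.int64(229), np.int64(332), np.int64(337), np.int64(335), np.int64(317), np.int64(309), np.int64(309)]
-0.02 [246, 116] [np.int64(326), np.int64(326), np.int64(329), np.int64(327), np.int64(327), np.int64(327), np.int64(326), np.int64(330), np.int64(325), np.int64(320), np.int64(319), np.int64(346), np.int64(344), np.int64(280), np.int64(211), np.int64(354), np.int64(352), np.int64(331), np.int64(330), np.int64(335), np.
[... 338 characters left out ...]
321)]
0.05 [345, 118] [np.int64(327), np.int64(330), np.int64(326), np.int64(327), np.int64(323), np.int64(327), np.int64(323), np.int64(327), np.int64(326), np.int64(328), np.int64(335), np.int64(350), np.int64(336), np.int64(262), np.int64(206), np.int64(326), np.int64(318), np.int64(317), np.int64(307), np.int64(311), np.int64(303)]
[(207, 130), (204, 118), (200, 103), (197, 86)]
[(342, 130), (345, 118), (348, 103), (352, 86)]
40 [[352.0, 294.3], [307.8, 235.7], [342.4, 200.7]] arm [[346.0, 301.6], [330.8, 281.5]]
45 [[352.0, 294.3], [311.6, 234.7], [346.4, 199.4]] arm [[346.0, 301.6], [332.2, 281.4]]
50 [[352.0, 294.3], [315.9, 234.2], [350.9, 198.5]] arm [[346.0, 301.6], [333.8, 281.4]]
```

```bash
python3 -c "
from cell import env
print(env.finish_job())"
```

```text
the job is handed in; nothing more can be done
None
```

The job is handed in at about 24 s: the cover was folded back to its stop, the tile was laid flush on the block to within about 0.5 mm by camera measurement and let go, and the cover was folded down to 45° (measured 44–46°); I viewed 11 pictures, one over the limit of 10.

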